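# Load the bottle roller up its gutter and start it

### The arm

A 6-joint arm with a two-finger parallel gripper is mounted at the origin on a cart in front of the work surface, level with it; the furniture and walls round the work are solid. World frame = base frame: x ahead of the robot, y to its left, z up, the work surface at z = 0. Lengths are in m, angles in rad, forces in N, time in s.
With the tool pointing down it reaches from about 0.35 to 0.975 m from the base axis. Payload 4.9 kg.
Tool frame: the origin (TCP) lies at the very end of the fingers, on their centre line; the grasp point (between the pads) lies 19 mm behind it; x points along the fingers, z is the direction in which the jaws open and shut, and the axes are right-handed (so a half turn about x gives the same grasp; the last joint's range is limited). The gripper opens to 85 mm and grips with 20 to 120 N. Pads are 22 mm wide; open, the fingers measure 114 mm over their backs; the gripper's body (76 mm by 85 mm) begins 54 mm behind the grasp point. The pads swing forward as they close: fully open they stand 13 mm farther back than shut.
Start: joints at [-1.401, 0.053, 1.613, -0, 1.476, -0.119], TCP at [0.178, -0.599, 0.231] pointing down, gripper open.
Joint ranges: [-3.01, 3.01], [-1.01, 2.22], [0.06, 2.58], [-1.02, 4.17], [0.09, 2.62], [-3.14, 3.14]. Speed limits (rad/s): [2.57, 2.57, 3.14, 3.14, 3.14, 3.14].

### API

Orientations are given as a unit quaternion [w, x, y, z].
In Python, from plant import manip, vision, job gives the robot as it stands.
- The arm moves only by the tool servo_tool, never from a script. Its arguments are lists of equal length, an entry for each row: "twist": the turn, a rotation vector about the world's x, y, z in rad, a list of three; "xyz": the shift along the world's x, y, z in cm, a list of three; "fingers": the opening, from 0 (shut) to 1 (fully open). In form: {"twist": [[wx, wy, wz], ...], "xyz": [[x, y, z], ...], "fingers": [fingers, ...]}. A call has 1 to 8 rows; each row shifts and turns the commanded pose from where the row before left it; what a row does not reach is not made up. A row lasts 1/8 s, in which the tool goes at most 62.5 mm and 10.7 degrees, less where a joint would pass 70% of its speed; a pose out of reach is approached as far as the arm can. A call with a gripper value outside its range is refused whole. The fingers move at their own pace and stop on an object; the grip force is fixed at half the most. Time passes only in rows, so rows that do not move let the fingers close. It gives the time, the measured TCP pose, the force and the opening at its end, in the units of the state.
- manip.state(): the state, without advancing time (a new reading comes with each control period).
- vision.grab_frame(name): name is "scene" or "top" or "wrist"; returns the picture (480x640x3 uint8, red, green, blue); there is no depth.
- vision.get_calibration(name): a dict with "camera_matrix" (3x3 intrinsics, pixels), "origin" and "orientation" of the camera in the world; the wrist camera has in their place "mount" (4x4, takes a point from camera to tool coordinates, whose origin is the TCP and whose axes are the tool frame's). Camera axes: x right, y up, looking along -z (the intrinsics and any distortion apply to the point x, -y, -z); pixel columns grow to the right and rows downward; lengths in m; the calibration is good to about 2 mm. A picture is of the moment at which its call begins: read the wrist's pose just before it. get_calibration takes no time and is no camera call.
- job.job_done(): hands the job in, once; it reports no verdict.
Trained networks look in the newest picture that a camera, given by its name, has taken for a name from the list of things; names that differ only in an ending like _2 or _b are one class to them, and where a whole thing is asked for, a point or a joint stands for the part that bears it (a point fixed in the world has none). Each returns a list of dicts, best first, with "score" (0 to 1); they miss things now and then, are a little off and sometimes report something else, mostly with a low value. They report only what shows in the picture. A call takes as long as a camera call.
- vision.spot_in(camera, label): "extent" ([centre column, centre row, width, height] in pixels, round what is visible of it).
The state is a dict: "time": time; "joint_pos": joint angles; "joint_vel": joint speeds; "joint_efforts": joint torques, N m; "tool_pos": TCP position; "tool_rot": TCP orientation; "contact_force": force on the tool from outside, world axes, zero at the start; "ft_torque": the same for the moment, N m; "gripper_width": opening from 0.0 (shut) to 1.0 (fully open).
Only numpy, scipy, OpenCV 4.12 (cv2) and the standard library are available. Lean on these libraries where they do the work, as an engineer would, in place of code of your own. Each camera call takes 0.05 s, during which the arm holds its last target.

### The job

Without picking the amber bottle up, gently push it with the fingertips so that it rolls up the sloped gutter of the bench bottle roller and drops into the seat between the two rows of rubber wheels in front of the stop rail, where it cannot roll back. Once it lies there by itself, press the raised end of the green rocker switch down to switch the roller on. Leave the small dropper bottle, the beaker and the slide carton beside the machine where they are.

Things in the scene. Friction and masses are not known exactly. Their poses are not given: they have to be found in the camera images.
- roller: White bench bottle roller with a steel loading gutter, fixed to the bench. Origin on the bench straight below the middle of the seat; x points up the gutter (away from the loading end), y to the left across it, z up. White bearing cheeks at y +-64 to 79 mm are 50 mm high (74 mm at the stop rail); drive housing on the right: x -81 to 41 mm, y -78 to -144 mm, 60 mm high
- gutter_foot (a point): Foot of the slope, on the gutter's surface mid-width: roller x = -116 mm, 8 mm above the bench. In front of it a level landing of the same height runs 76 mm back to a lip (top 16 mm above the bench, x = -194 mm). Rod guides at y = +-67 mm, 6 mm thick, their tops 20 mm above the surface, leave 129 mm between them
- gutter_head (a point): Head of the slope, on the gutter's surface mid-width: roller x = -34 mm, 29 mm above the bench. The straight 14.5 degree slope runs from gutter_foot to here; the front wheels follow directly
- seat (a point): Where the middle of the seated bottle's axis belongs: roller x = 0, 54 mm above the bench, bottle parallel to roller y. Below it two rows of crowned rubber wheels, radius 14 mm, axles at x = -20 and +20 mm, 19 mm high, turning stiffly. Behind: a fixed round stop rail, 10 mm thick, at x = 38 mm, 62 mm high. Over the front wheels the bottle's axis passes 59 mm above the bench
- amber_bottle: Brown screw-cap bottle of smooth glass (friction about 0.3), 52 mm diameter, 116 mm long with its black cap, 0.14 to 0.28 kg. It starts lying on the landing across the gutter, its axis 34 mm above the bench. Origin at the centre of its base, its z axis runs along the bottle from base to cap and starts pointing to the roller's +y (left); the other axes turn with it as it rolls
- bottle_mid (a point): Point on the bottle's axis 50 mm from its base, middle of the brown body; the bottle's rear surface is 26 mm behind it. Rolling it to roller-frame x about -10 mm takes it over the front wheels, from there it drops into the seat by itself
- power_switch (a joint): Green rocker switch (35 x 22 mm) on top of the drive housing, pivot about roller x = -30 mm, y = -111 mm, 66 mm above the bench. 0 = off (the end towards the roller's +x, marked with a white dot, stands up), 0.34 rad = on (that end fully down). It stays where it is left; it takes about 3 N, and the end sinks about 5 mm
- switch_on_end (a point): Top of the rocker's white-dotted end, the spot to press straight down; moves with the rocker, about 73 mm above the bench when off
- dropper_bottle: Small white bottle with red cap, 30 mm diameter, 63 mm tall, standing loose on the bench left of the gutter. Origin at the centre of its underside, z up
- glass_beaker: Clear beaker, 52 mm diameter, 70 mm tall, standing loose on the bench right of the gutter and in front of the drive housing. Origin at the centre of its underside, z up
- slides_carton: Small white carton of slides, 28 x 78 x 22 mm, lying loose on the bench left of the wheels. Origin at the centre of its underside, z up

How it is judged:
By the outcome, as a careful person would: the job done as asked, in the order asked, and still so for the second after the job is handed in, with the robot touching nothing.
It also fails if it takes over 43 s, if anything falls off the work surface, if the arm or the gripper's body presses on something with over 40 N, if the wrist force passes 120 N, or if a joint passes its speed limit or range.

## Working session

There is one attempt and no reset: what is moved stays moved. The work goes in short steps, Python scripts to look and compute and a tool call to move; the robot and the scene stay as the last step left them, time stands still between calls to the robot, and variables do not carry over. Pictures are saved under pics/ and viewed, and the job is handed in when it is done.

Besides the shell and the picture viewer there is one more tool, called as name(argument=value, ...), one argument or row to a line, values as JSON. servo_tool: Moves the arm, as the interface text tells. Its arguments: {"type":"object","properties":{"twist":{"type":"array","items":{"type":"array","items":{"type":"number"}}},"xyz":{"type":"array","items":{"type":"array","items":{"type":"number"}}},"fingers":{"type":"array","items":{"type":"number"}}},"required":["twist","xyz","fingers"]}

```bash
mkdir -p pics; ls; cat > h.py <<'E'
from plant import manip, vision, job
import numpy as np, cv2
from scipy.spatial.transform import Rotation as R
def q2R(q): return R.from_quat([q[1],q[2],q[3],q[0]]).as_matrix()
def grab(n,fn=None):
    im=vision.grab_frame(n)
    if fn: cv2.imwrite('pics/'+fn,im[:,:,::-1])
    return im
def cam(n):
    c=vision.get_calibration(n)
    K=np.array(c['camera_matrix'])
    if 'mount' in c:
        s=manip.state();T=np.eye(4);T[:3,:3]=q2R(s['tool_rot']);T[:3,3]=s['tool_pos'];T=T@np.array(c['mount'])
        return K,T[:3,:3],T[:3,3],c
    o=np.array(c['orientation']); 
    return K,(q2R(o) if o.size==4 else o.reshape(3,3)),np.array(c['origin']),c
def ray(n,u,v):
    K,Rm,o,c=cam(n)
    d=np.array(c.get('distortion',c.get('dist_coeffs',np.zeros(5))),float)
    p=cv2.undistortPoints(np.array([[[u,v]]],float),K,d)[0,0]
    return o,Rm@np.array([p[0],-p[1],-1])
def atz(n,u,v,z):
    o,d=ray(n,u,v); return o+d*(z-o[2])/d[2]
def proj(n,P):
    K,Rm,o,c=cam(n)
    p=Rm.T@(np.array(P)-o); p=np.array([p[0],-p[1],-p[2]]); p=K@(p/p[2]); return p[:2]
E
python3 - <<'E'
from h import *
grab('scene','s0.png');grab('top','t0.png')
for n in('scene','top','wrist'):print(n,vision.get_calibration(n))
print(manip.state())
for l in['roller','amber_bottle','power_switch','dropper_bottle','glass_beaker','slides_carton']:
  for n in ('scene','top'):
    print(l,n,vision.spot_in(n,l)[:2])
E
```

```text
pics
scene {'camera_matrix': array([[560.54177039,   0.        , 319.36553399],
       [  0.        , 560.54177039, 239.83852894],
       [  0.        ,   0.        ,   1.        ]]), 'origin': array([ 0.24588224, -0.5540446 ,  0.84488411]), 'orientation': array([ 0.91099364,  0.32737079, -0.07639124, -0.23892119])}
top {'camera_matrix': array([[494.33793099,   0.        , 312.76111756],
       [  0.        , 494.33793099, 237.95111096],
       [  0.        ,   0.        ,   1.        ]]), 'origin': array([0.37861733, 0.0138907 , 0.8921148 ]), 'orientation': array([ 0.70767716,  0.07448639, -0.0639509 , -0.69968214])}
wrist {'camera_matrix': array([[413.56894604,   0.        , 317.5539904 ],
       [  0.        , 413.56894604, 235.54735427],
       [  0.        ,   0.        ,   1.        ]]), 'mount': array([[ 8.36118165e-04,  2.91917001e-01, -9.56443289e-01,
        -1.43615685e-01],
       [-2.68691447e-04,  9.56443655e-01,  2.91916877e-01,
         7.49138917e-02],
       [ 9.99999614e-01,  1.29111278e-05,  8.78135515e-04,
        -3.54536756e-04],
       [ 0.00000000e+00,  0.000
[... 1032 characters left out ...]
ent': [392.2, 277.8, 76.4, 33.8], 'score': 0.59}]
power_switch scene [{'extent': [422.5, 312.4, 27.0, 21.4], 'score': 0.73}]
power_switch top [{'extent': [451.1, 203.4, 10.5, 26.9], 'score': 0.63}]
dropper_bottle scene [{'extent': [301.6, 257.4, 17.8, 29.0], 'score': 0.95}]
dropper_bottle top [{'extent': [316.1, 260.6, 17.5, 21.1], 'score': 0.59}, {'extent': [449.6, 203.8, 11.8, 23.2], 'score': 0.18}]
glass_beaker scene [{'extent': [368.4, 374.1, 35.7, 53.2], 'score': 0.8}]
glass_beaker top [{'extent': [465.9, 272.6, 41.0, 28.2], 'score': 0.85}]
slides_carton scene [{'extent': [346.9, 241.7, 38.6, 31.3], 'score': 0.61}]
slides_carton top [{'extent': [317.6, 209.1, 16.1, 40.5], 'score': 0.6}]
```

```bash
python3 - <<'E'
import cv2
a=cv2.imread('pics/s0.png')[180:440,220:500];cv2.imwrite('pics/s0c.png',cv2.resize(a,None,fx=2.3,fy=2.3,interpolation=2))
a=cv2.imread('pics/t0.png')[140:320,270:510];cv2.imwrite('pics/t0c.png',cv2.resize(a,None,fx=3.2,fy=3.2,interpolation=2))
E
```

```text
(no output)
```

View pics/s0c.png

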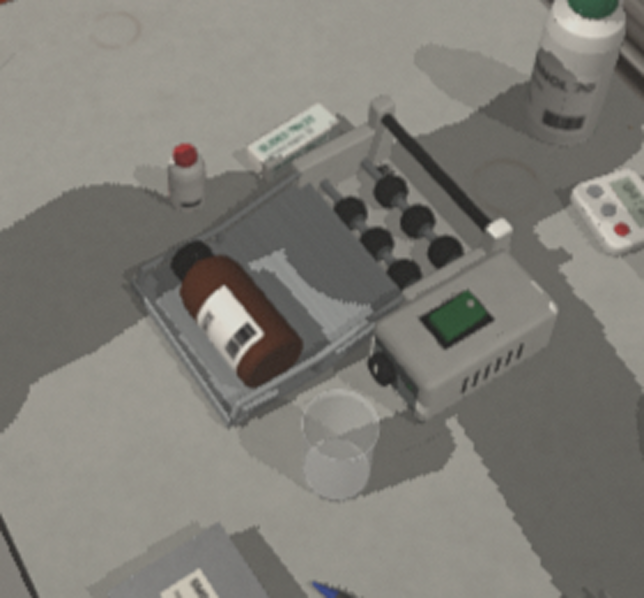

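View pics/t0c.png

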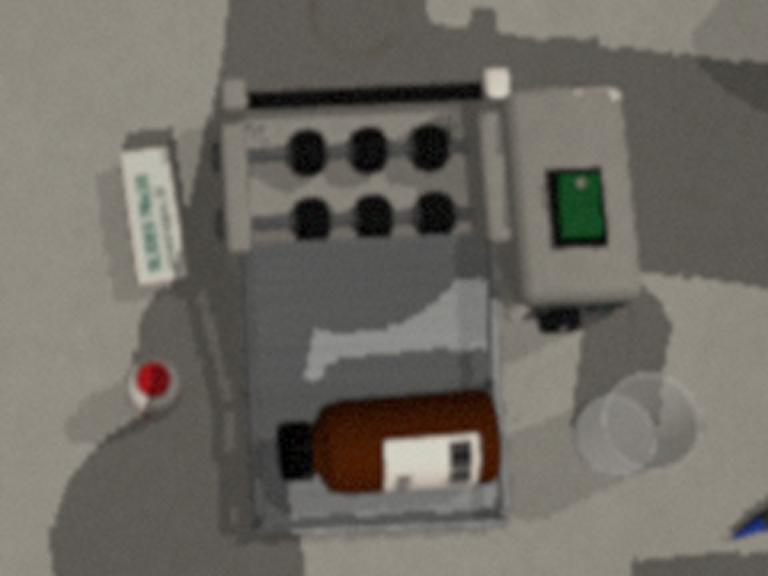

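```bash
cat > fit.py <<'E'
from h import *
from scipy.optimize import least_squares
T=lambda u,v:('top',270+u/3.2,140+v/3.2)
S=lambda u,v:('scene',220+u/2.3,180+v/2.3)
obs=[]
for i,(a,b,c,d) in enumerate([((312,219),(307,153),(350,210),(391,190)),((375,216),(369,150),(377,241),(418,221)),((435,214),(430,147),(404,274),(446,251))]):
    obs+=[(T(*a),-.02,i,.026),(T(*b),.02,i,.026),(S(*c),-.02,i,.026),(S(*d),.02,i,.026)]
fx=[(T(578,207),-.03,-.111,.067),(S(458,318),-.03,-.111,.067)]
C={n:cam(n) for n in('top','scene')}
def pj(n,P):
    K,Rm,o,c=C[n];p=Rm.T@(P-o);p=np.array([p[0],-p[1],-p[2]]);p=K@(p/p[2]);return p[:2]
def W(p,x,y,z):
    c,s=np.cos(p[2]),np.sin(p[2]);return np.array([p[0]+c*x-s*y,p[1]+s*x+c*y,z])
def res(p,full=False):
    r=[]
    for o,x,i,z in obs: r.append(pj(o[0],W(p,x,(1-i)*p[3],z))-o[1:])
    for o,x,y,z in fx: r.append(pj(o[0],W(p,x,y,z))-o[1:])
    r=np.array(r);return r if full else r.ravel()
for f in(None,):
    s=least_squares(res,[.45,-.1,-.0,.03],loss='soft_l1');print(s.x);print(np.round(res(s.x,True),1).tolist())
p=s.x
def loc(n,u,v,z):
    w=atz(n,u,v,z);d=w[:2]-p[:2];c,s_=np.cos(p[2]),np.sin(p[2]);return w,np.array([c*d[0]+s_*d[1],-s_*d[0]+c*d[1]])
if __name__=='__main__':
    print('lip top L,R',loc(*T(255,527),.016)[1],loc(*T(503,520),.016)[1])
    print('rail',loc(*T(250,100),.06)[1],loc(*T(480,90),.06)[1])
    print('dot',loc(*T(581,183),.073),loc(*S(470,300),.073)[1])
    print('bottle ctr bx',loc('top',392.2,277.8,.04))
    print('cap end',loc(*T(280,450),.034)[1],'base',loc(*T(498,440),.034)[1])
    print('front edge',loc(*T(405,492),.034)[1],'far',loc(*T(410,400),.034)[1])
    print('beaker',loc(*T(617,437),0),loc(*S(337,472),0)[0])
    print('dropper',loc(*T(152,380),.063))
E
python3 fit.py
```

```text
[ 0.62753113 -0.10487794  0.04449822  0.03507425]
[[0.3, -0.0], [0.7, -0.7], [-0.5, -0.9], [-0.3, -1.7], [0.1, 0.2], [0.6, -0.4], [-0.8, -0.9], [-0.5, -2.0], [0.8, 0.2], [0.8, -0.2], [-0.7, -1.1], [-0.6, -1.3], [4.8, 0.4], [1.3, 2.1]]
lip top L,R [-0.1907548   0.07511798] [-0.19138128 -0.06094143]
rail [0.03989629 0.06979639] [ 0.04104206 -0.05679887]
dot (array([ 0.61474394, -0.20938102,  0.073     ]), array([-0.01742319, -0.10383081])) [-0.01617425 -0.10221186]
bottle ctr bx (array([ 0.47907221, -0.11028188,  0.04      ]), array([-0.14855235,  0.00120538]))
cap end [-0.15079533  0.06075815] base [-0.14929603 -0.0576315 ]
front edge [-0.17573691 -0.00547198] far [-0.12582729 -0.01143569]
beaker (array([ 0.48744259, -0.24329287,  0.        ]), array([-0.14610705, -0.13204628])) [ 0.48797057 -0.24384003  0.        ]
dropper (array([0.50738132, 0.01886791, 0.063     ]), array([-0.11452622,  0.12896804]))
```

```bash
cat > fit2.py <<'E'
import fit
from fit import *
# wheels y offset free (p[4]); lip corners, rail ends, switch centre fix y
fx=[(T(578,207),-.03,-.111,.067),(S(458,318),-.03,-.111,.067)]
lip=[T(255,527),T(503,520)]
def res2(p):
    r=[]
    for o,x,i,z in obs: r.append(pj(o[0],W(p,x,(1-i)*p[3]+p[4],z))-o[1:])
    for o,x,y,z in fx: r.append(pj(o[0],W(p,x,y,z))-o[1:])
    a=pj('top',W(p,-.194,.07,.016));b=pj('top',W(p,-.194,-.07,.016))
    m=(np.array(lip[0][1:])+np.array(lip[1][1:]))/2;r.append((a+b)/2-m)
    return np.array(r).ravel()
s=least_squares(res2,[.62,-.1,.04,.035,0],loss='soft_l1');p=s.x;fit.p=p
if __name__=='__main__':
    print(p,np.round(s.fun.reshape(-1,2)[-5:],1).tolist())
    print('cheek/hous',[loc(*T(*a),.06)[1].round(3).tolist() for a in((510,92),(632,298),(524,302))])
    print('dot',loc(*T(581,183),.073),loc(*S(470,300),.073))
    print('cap end',loc(*T(280,450),.034)[1],'base',loc(*T(498,440),.034)[1])
    print('near edge',loc(*T(405,492),.034)[1],'far',loc(*T(410,400),.034)[1])
    for nm,x,y in (('behind',-.192,-.014),('end',-.047,-.014),('dot',-.016,-.111)): print(nm,W(p,x,y,0))
    st=manip.state();M=q2R(st['tool_rot']);print(M.round(3))
    # desired: x down, z along roller +-y
    c,s_=np.cos(p[2]),np.sin(p[2])
    for sg in(1,-1):
        z=sg*np.array([-s_,c,0]);x=np.array([0,0,-1.]);D=np.c_[x,np.cross(z,x),z]
        print(sg,R.from_matrix(D@M.T).as_rotvec())
E
python3 fit2.py
```

```text
[ 0.62753113 -0.10487794  0.04449822  0.03507425]
[[0.3, -0.0], [0.7, -0.7], [-0.5, -0.9], [-0.3, -1.7], [0.1, 0.2], [0.6, -0.4], [-0.8, -0.9], [-0.5, -2.0], [0.8, 0.2], [0.8, -0.2], [-0.7, -1.1], [-0.6, -1.3], [4.8, 0.4], [1.3, 2.1]]
[ 0.62734224 -0.09796362  0.04773029  0.03511933 -0.007584  ] [[-0.3, -0.9], [-0.3, -1.1], [0.8, 0.2], [-1.1, -1.2], [0.6, 1.6]]
cheek/hous [[0.039, -0.08], [-0.079, -0.136], [-0.079, -0.078]]
dot (array([ 0.61474394, -0.20938102,  0.073     ]), array([-0.01789992, -0.11068942])) (array([ 0.61591963, -0.20770811,  0.073     ]), array([-0.01664575, -0.1090745 ]))
cap end [-0.15073939  0.05432975] base [-0.14962275 -0.06406412]
near edge [-0.1758949  -0.01181942] far [-0.12600482 -0.0179444 ]
behind [ 0.43622887 -0.12110841  0.        ]
end [ 0.58106374 -0.11419015  0.        ]
dot [ 0.61665651 -0.2096006   0.        ]
[[ 0.     0.959  0.285]
 [-0.     0.285 -0.959]
 [-1.    -0.     0.   ]]
1 [-1.05683573e-05  8.94864955e-05  2.90055270e+00]
-1 [ 6.14040281e-05  7.25181722e-06 -2.41039957e-01]
```

servo_tool(
  twist=[
    [0,0,-0.03],
    [0,0,-0.03],
    [0,0,-0.03],
    [0,0,-0.03],
    [0,0,-0.03],
    [0,0,-0.03],
    [0,0,-0.03],
    [0,0,-0.031],
  ],
  xyz=[
    [2.2,4,0],
    [2.2,4,0],
    [2.2,4,0],
    [2.2,4,0],
    [2.2,4,0],
    [2.2,4,0],
    [2.2,4,0],
    [2.2,4,0],
  ],
  fingers=[0.47,0.47,0.47,0.47,0.47,0.47,0.47,0.47],
)

```text
time: 1.7
tool_pos: [0.3545, -0.2778, 0.2316]
tool_rot: [0.512, 0.488, 0.511, -0.488]
contact_force: [0.1, 0.6, -1.1]
gripper_width: 0.469
```

servo_tool(
  twist=[
    [0,0,0],
    [0,0,0],
    [0,0,0],
    [0,0,0],
    [0,0,0],
    [0,0,0],
  ],
  xyz=[
    [2,4,-1],
    [2,4,-2],
    [2,4,-3],
    [1.5,3.8,-3],
    [0,0,-3],
    [0,0,0],
  ],
  fingers=[0.47,0.47,0.47,0.47,0.47,0.47],
)

```text
time: 2.45
tool_pos: [0.4272, -0.1198, 0.1089]
tool_rot: [0.51, 0.487, 0.514, -0.488]
contact_force: [0.4, 0.2, 0.6]
gripper_width: 0.468
```

```bash
python3 - <<'E'
from h import *
grab('wrist','w1.png');grab('scene','s1.png');s=manip.state();print(s['tool_pos'],s['gripper_width'])
a=cv2.imread('pics/s1.png')[180:440,220:500];cv2.imwrite('pics/s1c.png',cv2.resize(a,None,fx=2.3,fy=2.3,interpolation=2))
E
```

```text
[ 0.42930815 -0.12147173  0.11213827] 0.47087440300921857
```

View pics/w1.png

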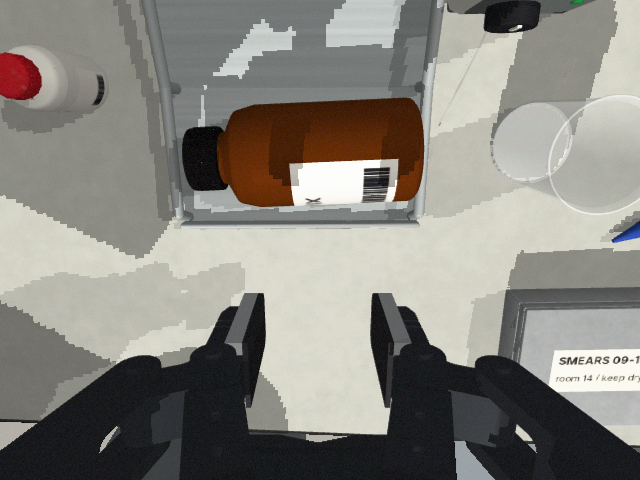

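View pics/s1c.png

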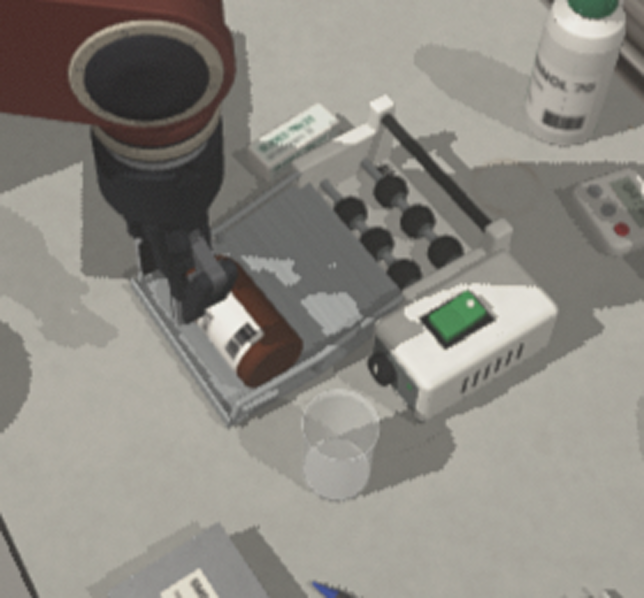

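servo_tool(
  twist=[
    [0,0,0],
    [0,0,0],
    [0,0,0],
    [0,0,0],
    [0,0,0],
    [0,0,0],
  ],
  xyz=[
    [0,0,-2.5],
    [0,0,-2.5],
    [0,0,-2],
    [0,0,-1.5],
    [0,0,-0.4],
    [0,0,0],
  ],
  fingers=[0.47,0.47,0.47,0.47,0.47,0.47],
)

```text
time: 3.3
tool_pos: [0.4295, -0.1215, 0.023]
tool_rot: [0.512, 0.488, 0.511, -0.488]
contact_force: [-0.2, 0.1, -0.8]
gripper_width: 0.464
```

```bash
python3 - <<'E'
from h import *
grab('wrist','w2.png');s=manip.state();print(s['tool_pos'],s['contact_force'])
E
```

```text
[ 0.4297146  -0.12155567  0.02323124] [ 0.46379193 -0.23559015  0.19526731]
```

View pics/w2.png

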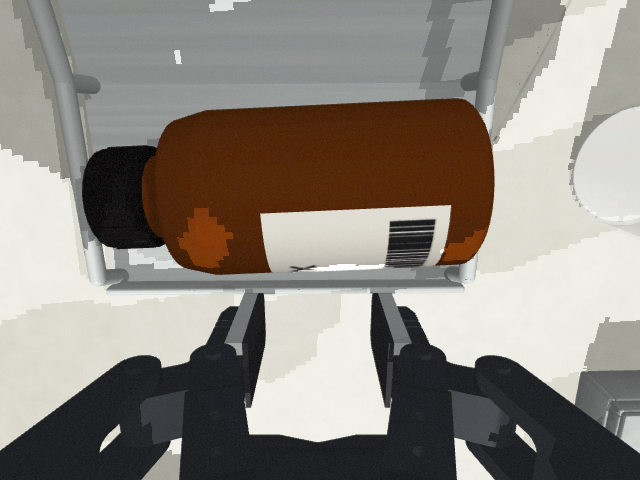

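servo_tool(
  twist=[
    [0,0,0],
    [0,0,0],
    [0,0,0],
    [0,0,0],
    [0,0,0],
    [0,0,0],
    [0,0,0],
    [0,0,0],
  ],
  xyz=[
    [0.6,0.03,0],
    [0.6,0.03,0],
    [0.6,0.03,0],
    [0.6,0.03,0],
    [0.6,0.03,0],
    [0.6,0.03,0],
    [0.6,0.03,0.0],
    [0.6,0.03,0.1],
  ],
  fingers=[0.47,0.47,0.47,0.47,0.47,0.47,0.47,0.47],
)

```text
time: 4.35
tool_pos: [0.4769, -0.1186, 0.0231]
tool_rot: [0.511, 0.488, 0.512, -0.488]
contact_force: [-2.5, -1.2, 0.9]
gripper_width: 0.468
```

```bash
python3 - <<'E'
from h import *
grab('wrist','w3.png');s=manip.state();print(s['tool_pos'],s['contact_force'],s['time'])
E
```

```text
[ 0.47787151 -0.1187472   0.023523  ] [-0.51410488 -0.49402181  0.57388516] 4.4
```

View pics/w3.png

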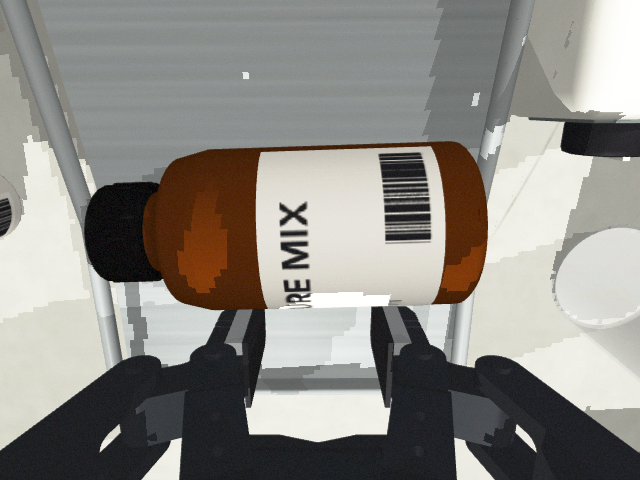

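servo_tool(
  twist=[
    [0,0,0],
    [0,0,0],
    [0,0,0],
    [0,0,0],
    [0,0,0],
    [0,0,0],
    [0,0,0],
    [0,0,0],
  ],
  xyz=[
    [0.6,0.03,0.15],
    [0.6,0.03,0.16],
    [0.6,0.03,0.16],
    [0.6,0.03,0.16],
    [0.6,0.03,0.16],
    [0.6,0.03,0.16],
    [0.6,0.03,0.16],
    [0.6,0.03,0.16],
  ],
  fingers=[0.47,0.47,0.47,0.47,0.47,0.47,0.47,0.47],
)

```text
time: 5.4
tool_pos: [0.5254, -0.1163, 0.0361]
tool_rot: [0.512, 0.488, 0.512, -0.488]
contact_force: [-1.5, -0.7, 0.7]
gripper_width: 0.471
```

```bash
python3 - <<'E'
from h import *
grab('wrist','w4.png');s=manip.state();print(s['tool_pos'],s['contact_force'],s['time'])
E
```

```text
[ 0.52644141 -0.11643073  0.03657214] [-0.53942919 -0.0023344   0.66990395] 5.45
```

View pics/w4.png

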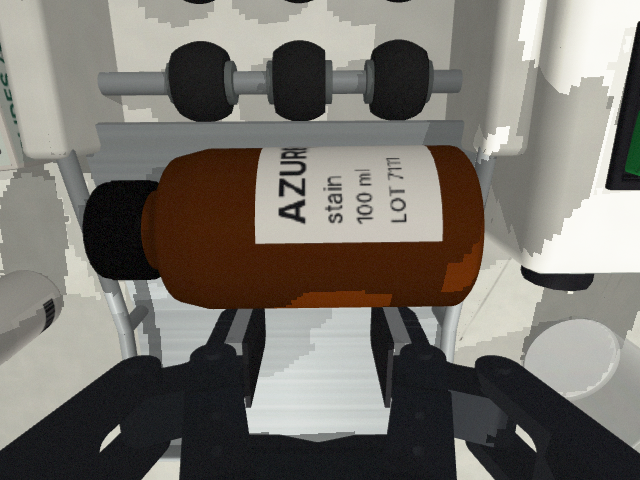

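```bash
cat > l.py <<'E'
from h import *
p=[.62734,-.09796,.04773]
def L(u,v,z,n='wrist'):
    w=atz(n,u,v,z);d=w[:2]-p[:2];c,s=np.cos(p[2]),np.sin(p[2]);return np.array([c*d[0]+s*d[1],-s*d[0]+c*d[1]]).round(4)
E
python3 - <<'E'
from l import *
print('base',L(486,225,.049),'cap',L(82,230,.049),'top far',L(300,148,.055))
print('cheek R top inner front corner',L(477,155,.05),L(450,0,.0),'L',L(75,158,.05))
print('wheels',[L(*a,.028) for a in((201,80),(299,80),(398,80))])
print('slope head edges',L(98,125,.029),L(462,123,.029))
E
```

```text
base [-0.0633 -0.0685] cap [-0.065   0.0648] top far [-0.0379 -0.0078]
cheek R top inner front corner [-0.0405 -0.0626] [ 0.0138 -0.0645] L [-0.0414  0.0625]
wheels [array([-0.0172,  0.0272]), array([-0.0172, -0.0067]), array([-0.0172, -0.0409])]
slope head edges [-0.0321  0.0646] [-0.0315 -0.0641]
```

servo_tool(
  twist=[
    [0,0,0],
    [0,0,0],
    [0,0,0],
    [0,0,0],
    [0,0,0],
    [0,0,0],
  ],
  xyz=[
    [0.6,0.03,0.15],
    [0.6,0.03,0.16],
    [0.6,0.03,0.16],
    [0.6,0.03,0.15],
    [0.6,0.03,0.15],
    [0.6,0.03,0.15],
  ],
  fingers=[0.47,0.47,0.47,0.47,0.47,0.47],
)

```text
time: 6.2
tool_pos: [0.5613, -0.1145, 0.0452]
tool_rot: [0.512, 0.488, 0.512, -0.488]
contact_force: [-1.6, 0.2, 0.2]
gripper_width: 0.468
```

```bash
python3 - <<'E'
from h import *
grab('wrist','w5.png');s=manip.state();print(s['tool_pos'],s['contact_force'],s['time'])
E
```

```text
[ 0.56237644 -0.11454006  0.0457084 ] [-0.58761475 -0.33959895  0.47531489] 6.25
```

View pics/w5.png

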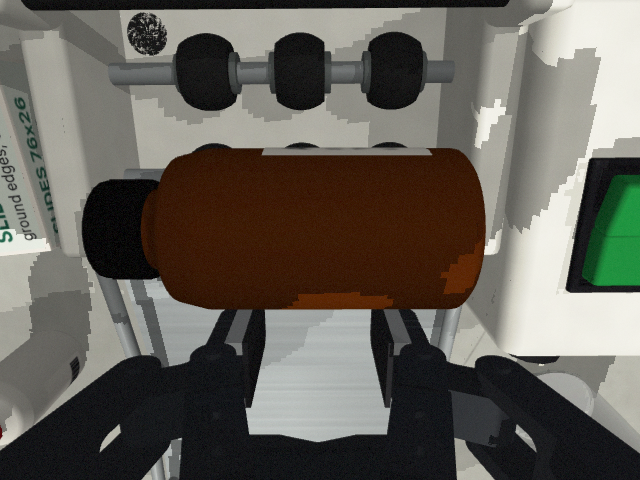

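servo_tool(
  twist=[
    [0,0,0],
    [0,0,0],
    [0,0,0],
    [0,0,0],
    [0,0,0],
  ],
  xyz=[
    [0.4,0.02,0.1],
    [0.4,0.02,0.1],
    [0.4,0.02,0.05],
    [0.4,0.02,0],
    [0.3,0.02,0],
  ],
  fingers=[0.47,0.47,0.47,0.47,0.47],
)

```text
time: 6.88
tool_pos: [0.5804, -0.1135, 0.0477]
tool_rot: [0.512, 0.488, 0.512, -0.488]
contact_force: [-0.1, -0.5, -0.0]
gripper_width: 0.472
```

```bash
python3 - <<'E'
from h import *
grab('wrist','w6.png');s=manip.state();print(s['tool_pos'],s['contact_force'],s['time'])
E
```

```text
[ 0.58061143 -0.11349689  0.04778197] [-0.37868411  0.08685073 -0.28522717] 6.925
```

View pics/w6.png

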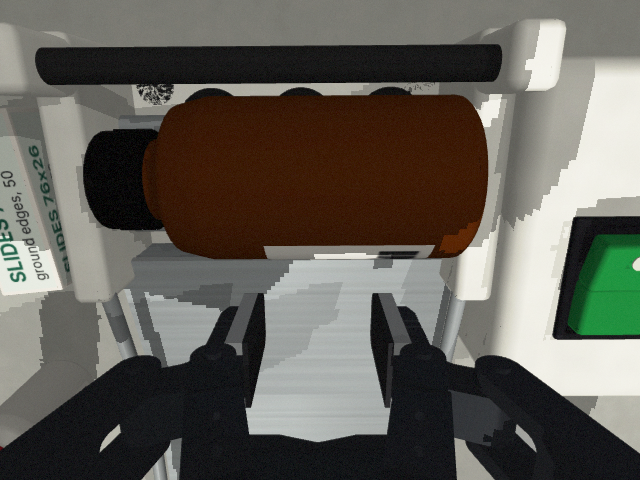

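servo_tool(
  twist=[
    [0,0,0],
    [0,0,0],
    [0,0,0],
    [0,0,0],
    [0,0,0],
    [0,0,0],
    [0,0,0],
  ],
  xyz=[
    [-1,0,0],
    [-1,0,0.5],
    [0,0,3],
    [0,0,3],
    [0,0,3],
    [0,0,2],
    [0,0,0],
  ],
  fingers=[0.47,0.47,0.47,0.3,0,0,0],
)

```text
time: 7.8
tool_pos: [0.5607, -0.1139, 0.1647]
tool_rot: [0.513, 0.489, 0.511, -0.487]
contact_force: [-0.9, -0.1, 0.2]
gripper_width: 0.001
```

servo_tool(
  twist=[
    [0,0,0],
    [0,0,0],
    [0,0,0],
    [0,0,0],
    [0,0,0],
  ],
  xyz=[
    [1,-2.5,-0.5],
    [1,-2.5,-0.5],
    [1,-2.5,-1],
    [1,-2,-1],
    [0,0,0],
  ],
  fingers=[0,0,0,0,0],
)

```text
time: 8.43
tool_pos: [0.5985, -0.2088, 0.1296]
tool_rot: [0.51, 0.488, 0.513, -0.489]
contact_force: [1.0, 0.7, 0.4]
gripper_width: -0.0
```

```bash
python3 - <<'E'
from l import *
grab('wrist','w7.png');grab('top','t7.png');s=manip.state();print(s['tool_pos'],s['contact_force'],s['time'],s['gripper_width'])
print(vision.spot_in('wrist','power_switch')[:2])
a=cv2.imread('pics/t7.png')[140:320,270:510];cv2.imwrite('pics/t7c.png',cv2.resize(a,None,fx=3.2,fy=3.2,interpolation=2))
E
```

```text
[ 0.59906181 -0.20781491  0.13129465] [-0.20656771 -0.48799068  0.13126218] 8.525 0.004150236716289445
[{'extent': [322.8, 244.9, 41.0, 64.5], 'score': 0.74}, {'extent': [190.9, 259.7, 381.8, 345.8], 'score': 0.45}]
```

View pics/w7.png

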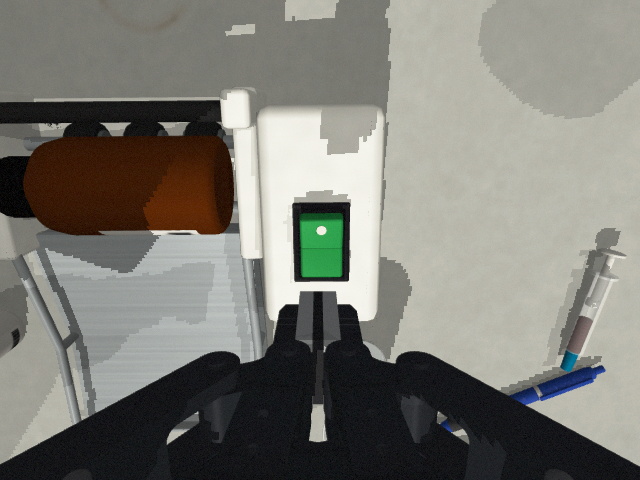

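View pics/t7c.png

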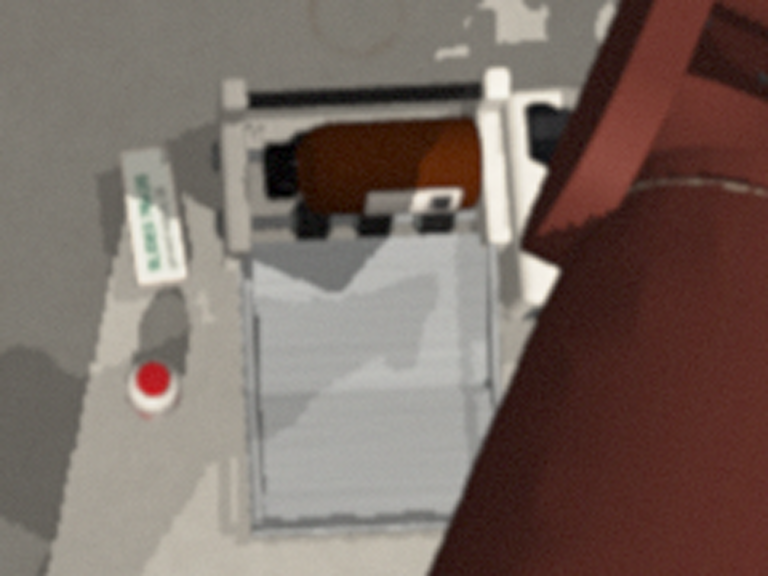

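```bash
python3 - <<'E'
from l import *
T=lambda u,v:(270+u/3.2,140+v/3.2)
for u,v in((400,122),(410,212),(268,170),(480,160)): print(L(*T(u,v),.054,'top'))
print('wrist edges',L(130,136,.062),L(130,234,.046), L(0,185,.054),L(233,185,.054))
print('dot',atz('wrist',321.5,230.5,.073),'rocker mid line',atz('wrist',321,248,.0705), 'far edge',atz('wrist',321,213,.073),'bezel L/R',atz('wrist',294,240,.07),atz('wrist',349,240,.07))
print('tip',atz('wrist',318,292,manip.state()['tool_pos'][2]))
E
```

```text
[ 0.026  -0.0198]
[-0.0254 -0.0217]
[0.0014 0.0544]
[ 0.0025 -0.0621]
wrist edges [ 0.0287 -0.0131] [-0.0277  0.0013] [0.0023 0.0642] [ 0.0024 -0.0619]
dot [ 0.61496812 -0.20826037  0.073     ] rocker mid line [ 0.60469033 -0.20853757  0.0705    ] far edge [ 0.62413255 -0.20754378  0.073     ] bezel L/R [ 0.60823922 -0.19426031  0.07      ] [ 0.60962654 -0.22291289  0.07      ]
tip [ 0.60793122 -0.20685291  0.13201918]
```

servo_tool(
  twist=[
    [0,0,0],
    [0,0,0],
    [0,0,0],
    [0,0,0],
    [0,0,0],
  ],
  xyz=[
    [1.1,-0.05,-1],
    [1.0,0,-1.8],
    [0,0,-1.8],
    [0,0,-0.6],
    [0,0,0],
  ],
  fingers=[0,0,0,0,0],
)

```text
time: 9.2
tool_pos: [0.6204, -0.2086, 0.0798]
tool_rot: [0.511, 0.488, 0.512, -0.488]
contact_force: [-0.4, -0.2, 0.3]
gripper_width: 0.003
```

servo_tool(
  twist=[
    [0,0,0],
    [0,0,0],
    [0,0,0],
  ],
  xyz=[
    [0,0,-0.3],
    [0,0,-0.2],
    [0,0,-0.15],
  ],
  fingers=[0,0,0],
)

```text
time: 9.57
tool_pos: [0.6211, -0.2092, 0.0745]
tool_rot: [0.512, 0.488, 0.512, -0.488]
contact_force: [0.1, -0.7, -0.3]
gripper_width: 0.004
```

servo_tool(
  twist=[
    [0,0,0],
    [0,0,0],
    [0,0,0],
  ],
  xyz=[
    [0,0,-0.2],
    [0,0,-0.2],
    [0,0,-0.1],
  ],
  fingers=[0,0,0],
)

```text
time: 9.95
tool_pos: [0.6223, -0.2091, 0.0702]
tool_rot: [0.513, 0.489, 0.511, -0.487]
contact_force: [2.2, 2.1, 4.2]
gripper_width: -0.002
```

servo_tool(
  twist=[
    [0,0,0],
    [0,0,0],
  ],
  xyz=[
    [0,0,-0.15],
    [0,0,-0.1],
  ],
  fingers=[0,0],
)

```text
time: 10.2
tool_pos: [0.6225, -0.2092, 0.0683]
tool_rot: [0.513, 0.489, 0.511, -0.487]
contact_force: [2.2, 2.1, 9.1]
gripper_width: -0.001
```

servo_tool(
  twist=[
    [0,0,0],
    [0,0,0],
  ],
  xyz=[
    [0,0,-0.1],
    [0,0,-0.05],
  ],
  fingers=[0,0],
)

```text
time: 10.45
tool_pos: [0.6226, -0.2092, 0.0681]
tool_rot: [0.513, 0.488, 0.511, -0.487]
contact_force: [0.2, 3.0, 13.8]
gripper_width: -0.003
```

servo_tool(
  twist=[
    [0,0,0],
    [0,0,0],
  ],
  xyz=[
    [0,0,-0.1],
    [0,0,0],
  ],
  fingers=[0,0],
)

```text
time: 10.7
tool_pos: [0.6226, -0.2092, 0.0681]
tool_rot: [0.513, 0.488, 0.511, -0.487]
contact_force: [-2.2, 3.8, 16.4]
gripper_width: -0.003
```

servo_tool(
  twist=[
    [0,0,0],
    [0,0,0],
    [0,0,0],
    [0,0,0],
    [0,0,0],
  ],
  xyz=[
    [0,0,0.5],
    [0,0,2],
    [-1,0,3],
    [-1,0,2],
    [0,0,0],
  ],
  fingers=[0,0,0,0,0],
)

```text
time: 11.32
tool_pos: [0.6015, -0.2097, 0.1415]
tool_rot: [0.513, 0.488, 0.511, -0.488]
contact_force: [0.5, -0.3, -0.0]
gripper_width: 0.0
```

```bash
python3 - <<'E'
from l import *
s=manip.state();grab('wrist','w8.png');print(s['tool_pos'],s['contact_force'],s['time'])
print('dot z70',atz('wrist',321.5,230.5,.073))
a=cv2.imread('pics/w8.png')[150:330,220:420];cv2.imwrite('pics/w8c.png',cv2.resize(a,None,fx=3,fy=3,interpolation=2))
b=grab('scene','s8.png')[180:440,220:500,::-1];cv2.imwrite('pics/s8c.png',cv2.resize(b,None,fx=2.3,fy=2.3,interpolation=2))
E
```

```text
[ 0.6015193  -0.20966589  0.14153936] [ 0.45071021 -0.32581912 -0.00145655] 11.325
dot z70 [ 0.61446682 -0.21012649  0.073     ]
```

View pics/w8.png

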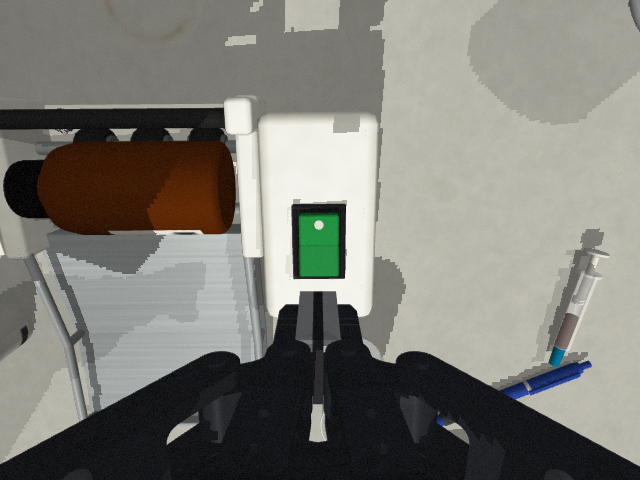

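View pics/s8c.png

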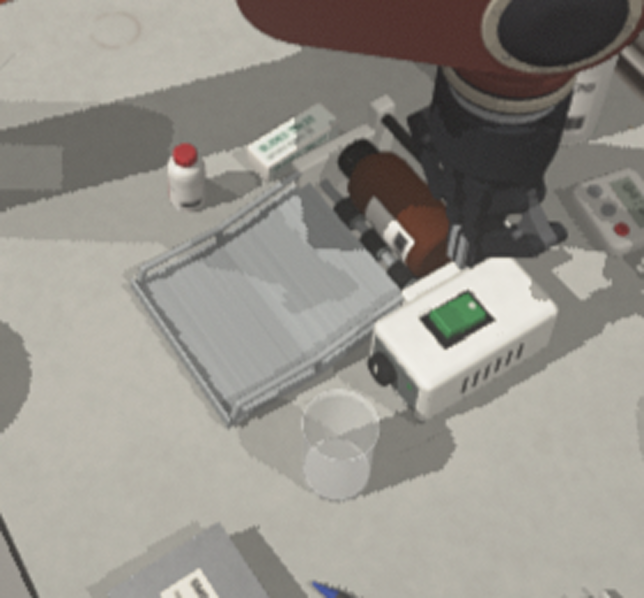

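servo_tool(
  twist=[
    [0,0,0],
    [0,0,0],
    [0,0,0],
    [0,0,0],
    [0,0,0],
    [0,0,0],
  ],
  xyz=[
    [0,0,3],
    [-2,0,3],
    [-4,-1,2],
    [-4,-2,0],
    [-4,-3,0],
    [0,0,0],
  ],
  fingers=[0,0,0,0,0,0],
)

```text
time: 12.18
tool_pos: [0.4587, -0.27, 0.2175]
tool_rot: [0.51, 0.489, 0.512, -0.489]
contact_force: [0.4, 0.2, -0.4]
gripper_width: 0.001
```

```bash
python3 - <<'E'
from h import *
s=manip.state();print(s['tool_pos'],s['time'])
grab('scene','s9.png');grab('wrist','w9.png');grab('top','t9.png')
r=[]
for f in('s0','s9'): r.append(cv2.resize(cv2.imread(f'pics/{f}.png')[285:335,385:465],None,fx=5,fy=5,interpolation=2))
r2=[]
for f,(a,b) in(('w7',(190,280)),('w8',(190,280))): r2.append(cv2.resize(cv2.imread(f'pics/{f}.png')[195:290,240:400],(400,238),interpolation=2))
cv2.imwrite('pics/c9.png',np.vstack([np.hstack(r),np.hstack(r2)]))
E
```

```text
[ 0.45873075 -0.27002796  0.21752387] 12.175
```

View pics/c9.png

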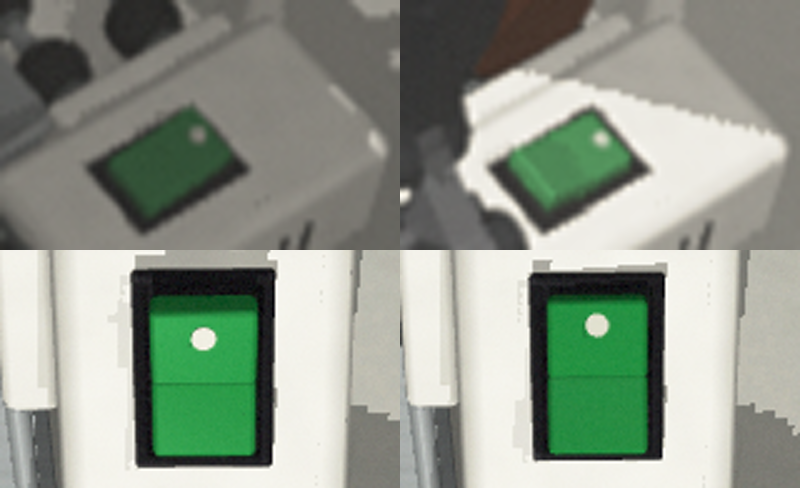

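View pics/t9.png

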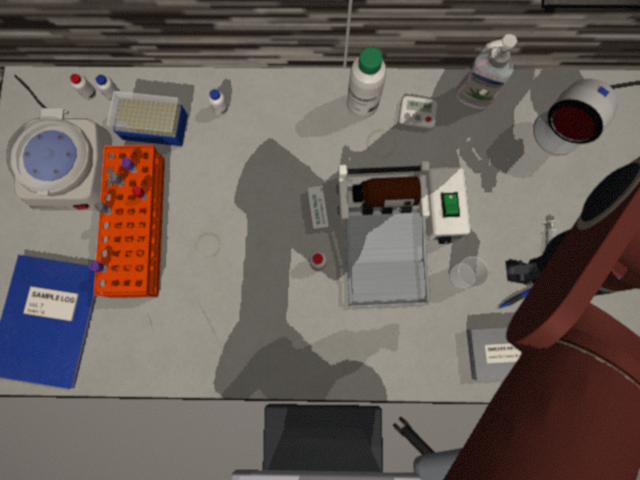

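```bash
python3 - <<'E'
from l import *
c,s=np.cos(p[2]),np.sin(p[2])
def W(x,y,z): return np.array([p[0]+c*x-s*y,p[1]+s*x+c*y,z])
# wrist poses
Kw=vision.get_calibration('wrist');K=Kw['camera_matrix'];M=Kw['mount']
def pw(P,tp,q):
    T=np.eye(4);T[:3,:3]=q2R(q);T[:3,3]=tp;T=T@M;v=T[:3,:3].T@(P-T[:3,3]);v=np.array([v[0],-v[1],-v[2]]);v=K@(v/v[2]);return v[:2]
a=([.59906,-.20781,.13129],[.51,.488,.513,-.489]);b=([.60152,-.20967,.14154],[.513,.488,.511,-.488])
r0=np.array([-.0175+.030,.0725-.066])
P0=W(-.0175,-.111,.0725)
print('off pred w7',pw(P0,*a),'meas 321.4,230.7; bezel far/near pred', pw(W(-.0095,-.111,.063),*a),pw(W(-.0505,-.111,.063),*a))
for th in(0,.1,.2,.27,.34):
    x=r0[0]*np.cos(th)+r0[1]*np.sin(th);z=-r0[0]*np.sin(th)+r0[1]*np.cos(th)
    P=W(-.030+x,-.111,.066+z);print(th,z,'w8',pw(P,*b)-pw(P0,*a),'scene',proj('scene',P)-proj('scene',P0))
print('bezel shift',pw(W(-.0095,-.111,.063),*b)-pw(W(-.0095,-.111,.063),*a),pw(W(-.0505,-.111,.063),*b)-pw(W(-.0505,-.111,.063),*a))
def dot(f,x0,x1,y0,y1):
    im=cv2.imread(f'pics/{f}.png')[y0:y1,x0:x1].astype(float);w=np.clip(im[:,:,2]-im[:,:,2].min()-60,0,None) if f[0]=='w' else np.clip(im[:,:,2]-np.median(im[:,:,2])-15,0,None)
    yy,xx=np.mgrid[y0:y1,x0:x1];return (w*xx).sum()/w.sum(),(w*yy).sum()/w.sum()
print(dot('w7',310,335,218,242),dot('w8',308,332,214,238),dot('s0',420,430,307,317),dot('s9',420,430,307,317))
E
```

```text
off pred w7 [324.15024346 229.51765839] meas 321.4,230.7; bezel far/near pred [323.96757743 209.81294517] [323.77728095 281.76078079]
0 0.006499999999999992 w8 [-4.42885266 -0.45916879] scene [0. 0.]
0.1 0.005219609366221808 w8 [-4.44220103 -2.16324999] scene [0.18602244 0.25798555]
0.2 0.0038870661210297984 w8 [-4.45638684 -3.64384193] scene [0.30326439 0.56981539]
0.27 0.0029303678677678924 w8 [-4.46672488 -4.54024199] scene [0.34390051 0.81837968]
0.34 0.001959316674174064 w8 [-4.47733166 -5.31725987] scene [0.3502746  1.09043898]
bezel shift [-4.3327333   0.55769772] [-4.24507174 -2.52877141]
(np.float64(320.98542684441503), np.float64(230.0615219011344)) (np.float64(318.3735266604303), np.float64(224.5597754911132)) (np.float64(426.7053435114504), np.float64(309.19236641221374)) (np.float64(426.92213410237923), np.float64(309.4426820475847))
```

```bash
python3 - <<'E'
from l import *
for l in['amber_bottle','dropper_bottle','glass_beaker','slides_carton']: print(l,vision.spot_in('top',l)[:1])
im=cv2.imread('pics/t9.png')[150:320,290:500];cv2.imwrite('pics/t9c.png',cv2.resize(im,None,fx=3.5,fy=3.5,interpolation=2))
E
```

```text
amber_bottle [{'extent': [386.9, 192.4, 72.5, 30.4], 'score': 0.81}]
dropper_bottle [{'extent': [317.0, 259.8, 16.0, 23.7], 'score': 0.61}]
glass_beaker [{'extent': [468.1, 274.4, 47.0, 28.9], 'score': 0.7}]
slides_carton [{'extent': [317.1, 209.1, 16.1, 45.9], 'score': 0.95}]
```

View pics/t9c.png

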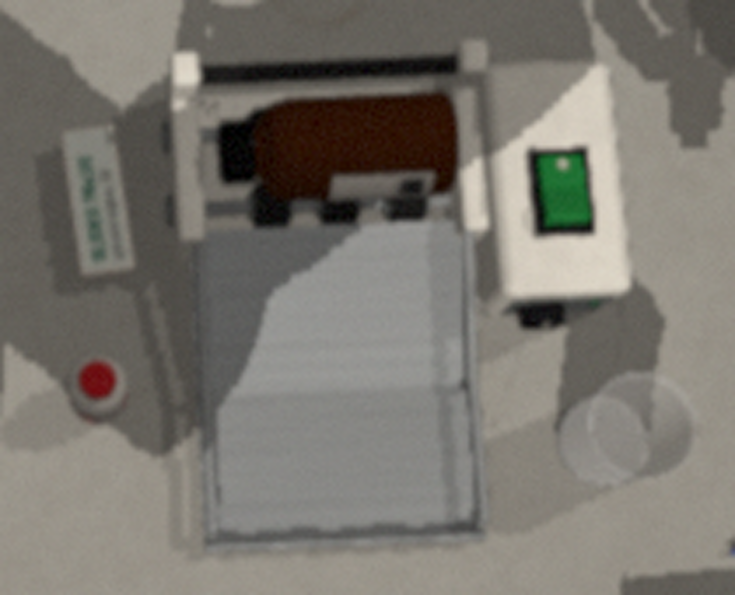

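The top view shows the bottle in the seat at (386, 192), the rocker's dot end down, and the other items where they were. I'm handing the job in.

```bash
python3 -c "
from plant import job
print(job.job_done())"
```

```text
the job is handed in; nothing more can be done
None
```

The bottle is in the seat and the switch is on; I handed the job in at about 12.5 s with the arm clear of everything.

**Bottle:** I pushed it up the gutter with both fingertips, with contact forces of no more than about 3 N, and it dropped into the seat. With the fingers withdrawn, its axis measured at roller x of about 0 to 2 mm, which matches the seat. The last top view shows it still there.

**Switch:** I pressed the dotted end with the fingers shut until it stopped, at a tool height of 68 mm and about 16 N. The white dot shifted 5.5 px in the wrist view, against 5.3 px expected for fully on. In the scene view the opposite end now stands up. The dot's shift there was only about 0.3 px against 1.1 px expected, which is too small to judge at that resolution, so "fully on" rests on the wrist view and the hard stop.

**Other items:** The dropper bottle, beaker and slide carton show within about 2 px of their starting places. The arm did not go near them.

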